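# Release the ratchet clamp and take out the slotted guitar bridge

### The job

Press the red release paddle of the slotting jig gently, without forcing it against its stop, so that the pawl lifts off the ratchet wheel, and hold it there until the jaw has run all the way back; leave the bridge lying in the jig meanwhile. Then let go of the paddle, lift the dark bridge out and lay it down flat, right way up, inside the green tray without dropping it. Do not disturb the other things on the bench.

Things in the scene. Friction and masses are not known exactly. Their poses are not given: they have to be found in the camera images.
- jig: plywood baseboard, 185 x 405 x 18 mm, fixed to the bench, carrying the clamp. Origin on the bench surface near the board's middle; z up; x points across the board away from the robot (the way the paddle is pressed), y along the board towards the fence. Nothing on the jig stands higher than 75 mm over the bench.
- wheel_axis (a point): centre of the steel ratchet wheel's top face, 45 mm over the bench; the wheel lies flat, 76 mm across, at jig x +45, y -105 mm. It is geared to the jaw and turns anticlockwise from above (1.5 rad in all) as the jaw goes back.
- pawl_nose (a point): nose of the red pawl, sprung into the wheel's teeth on the side of the wheel nearer the paddle. The pawl lies flat, turning on an upright pin; the push-rod presses its tail and the nose swings away from the wheel, about as far as the rod moves. Let go, it drops in again and stops the jaw at the next tooth (it can be pressed again).
- pushrod: red release paddle, an upright plate 44 mm wide (jig y), 44 mm tall, 8 mm thick, on the end of a sprung push-rod. Origin at the middle of its pressing face, 48 mm over the bench (at rest jig x -62, y -195 mm); axes as the jig's. Pressed along the jig's +x, from the robot's side (25 mm of clear board there, then clear bench). More than 16 N on it damages the release.
- rod_end (a point): end of the push-rod, on the paddle's far side, where the brass adjusting screw sticks out. The first 1.5 to 13.5 mm of press are free play, different every time, not measured: 1 to 2.5 N. Then the screw meets the pawl's tail and the force steps up to 5 to 7 N, growing to some 10 N; 5 to 7 mm past this step the pawl is clear and the jaw starts; 7.5 mm past it is a hard stop.
- jaw (a joint): how far the sliding jaw has backed off, in m: 0 clamped, 0.030 fully back. A spring pulls it back, along the jig's -y, at 8 to 10 mm/s while the pawl is held off the wheel; it stays back afterwards. It cannot be forced past the pawl. At 0 its blue lip reaches 12 mm over the bridge's end, 3.5 mm above it: the bridge cannot be lifted out until the jaw has gone back.
- bridge: dark wooden guitar bridge, 150 mm long (its y), 32 mm wide (its x), 10 mm thick, 14 mm over the middle 84 mm, about 90 g. Origin: centre of its underside. It starts in the jig along the jig's y (at jig x 0, y +92 mm), on a bed 24 mm wide, 32 mm over the bench, between the jaw and the fence (56 mm over the bench). Its middle is free to grip across the 32 mm from above.
- tray: green open tray, fixed, outside 230 mm (its x) x 127 mm (its y) x 30 mm high, walls and floor 6 mm thick. Origin at the centre of its underside. It may be on the robot's left or right; the wooden bin of the same size is on the other side.
- bin: light wooden open bin of the tray's size, fixed, not to be used; origin at the centre of its underside.
- blank: spare light wooden block 150 x 34 x 16 mm lying in the wooden bin, bystander
- weight: brass cylinder, 32 mm across, 30 mm high, standing on the far edge of the jig's board, bystander
- glue: white bottle with orange cap, 56 mm across, 150 mm high, at the back, bystander
- mug: blue mug, 76 mm across, 90 mm high, at the back, bystander
- sander: cork sanding block with wooden grip, 110 x 65 x 38 mm, at the back, bystander
- driver: screwdriver lying near the robot on its left, bystander
- caul: plywood clamping block with cork face, 120 x 40 x 23 mm, near the robot on its right, bystander
There are look-alikes about, which are no part of the job. Leave any pink or yellow look-alike of the bridge alone.

How it is judged:
By the outcome, as a careful person would: the job done as asked, in the order asked, and still so for the second after the job is handed in, with the robot touching nothing.
It also fails if it takes over 72 s, if anything falls off the work surface, if the arm or the gripper's body presses on something with over 40 N, if the wrist force passes 120 N, or if a joint passes its speed limit or range.

### The arm

A 7-joint arm with a two-finger parallel gripper is mounted at the origin on the work surface. World frame = base frame: x ahead of the robot, y to its left, z up, the work surface at z = 0. Lengths are in m, angles in rad, forces in N, time in s.
With the tool pointing down it reaches from about 0.4 to 0.85 m from the base axis. Payload 10.4 kg.
Tool frame: the origin (TCP) lies on the centre line of the jaws, within the pads' length; the fingertips stand 11 mm ahead of it and the grasp point (between the pads) lies 8 mm behind it (manip.finger_overhang is the distance from the TCP to the fingertips, in m); z points along the fingers, y is the line along which they close (so a half turn about z gives the same grasp; the last joint's range is limited). The gripper opens to 85 mm and grips with 20 to 120 N. Pads are 22 mm wide; open, the fingers measure 114 mm over their backs; the gripper's body (76 mm by 85 mm) begins 54 mm behind the grasp point. The pads swing forward as they close: fully open they stand 13 mm farther back than shut.
Start: joints at [1.32, 0.332, -0.065, 1.46, 0.022, 1.35, -0.088], TCP at [0.141, -0.609, 0.242] pointing down, gripper open.
Joint ranges: [-2.6, 2.6], [-0.5, 2.12], [-1.47, 1.34], [0.16, 2.42], [-1.27, 4.41], [0.06, 2.06], [-2.6, 2.6]. Speed limits (rad/s): [2.22, 2.22, 2.79, 2.79, 3.14, 3.14, 3.14].

### API

Orientations are given as a unit quaternion [x, y, z, w].
In Python, from workcell import manip, imaging, workorder gives the robot as it stands.
- The arm moves only by the tool jog_arm, never from a script. Its argument "deltas" is a list of rows, each an object with "gripper": the opening, from 0 (shut) to 1 (fully open); "offset": the shift along the tool's x, y, z in m, a list of three; "rotation": the turn, a rotation vector about the tool's x, y, z in degrees, a list of three. In form: [{"gripper": gripper, "offset": [tx, ty, tz], "rotation": [ax, ay, az]}, ...]. A call has 1 to 20 rows; each row shifts and turns the commanded pose from where the row before left it, along the tool's axes as they then stand; what a row does not reach is not made up. A row lasts 1/10 s, in which the tool goes at most 50 mm and 8.59 degrees, less where a joint would pass 70% of its speed; a pose out of reach is approached as far as the arm can. A call with a gripper value outside its range is refused whole. The fingers move at their own pace and stop on an object; "newtons" is the grip in N (left out, the last holds). Time passes only in rows, so rows that do not move let the fingers close. It gives the time, the measured TCP pose, the force, the opening and the grip force at its end, in the units of the state.
- manip.get_obs(): the state, without advancing time (a new reading comes with each control period).
- imaging.camera(name): name is "scene" or "top" or "wrist"; returns the picture (420x560x3 uint8, blue, green, red); there is no depth.
- imaging.camera_model(name): a dict with "camera_matrix" (3x3 intrinsics, pixels), "world_to_cam" (4x4, takes a point from world to camera coordinates); the wrist camera has in their place "hand_eye" (4x4, takes a point from camera to tool coordinates, whose origin is the TCP and whose axes are the flange's). Camera axes: x right, y up, looking along -z (the intrinsics and any distortion apply to the point x, -y, -z); pixel columns grow to the right and rows downward; lengths in m; the calibration is good to about 2 mm. A picture is of the moment at which its call begins: read the wrist's pose just before it. camera_model takes no time and is no camera call.
- workorder.hand_in(): hands the job in; it is judged then, once.
The state is a dict: "clock": time; "joint_pos": joint angles; "joint_velocities": joint speeds; "tau": joint torques, N m; "position": TCP position; "ee_rot": TCP orientation; "ft_force": force on the tool from outside, world axes, zero at the start; "torque": the same for the moment, N m; "grip_width": opening from 0.0 (shut) to 1.0 (fully open); "grasp_force": force on a finger pad.
Only numpy, scipy, OpenCV 4.12 (cv2) and the standard library are available. Lean on these libraries where they do the work, as an engineer would, in place of code of your own. Each camera call takes 0.05 s, during which the arm holds its last target. There are 200 camera calls.

## Working session

There is one attempt and no reset: what is moved stays moved. The work goes in short steps, Python scripts to look and compute and a tool call to move; the robot and the scene stay as the last step left them, time stands still between calls to the robot, and variables do not carry over. Pictures are saved under pics/ and viewed, at most 10 in all, crops included, and the job is handed in when it is done.

Besides the shell and the picture viewer there is one more tool, called after "Emit:" as name(argument=value, ...), one argument or row to a line, values as JSON. jog_arm: Moves the arm, as the interface text tells. Its arguments: {"type":"object","properties":{"deltas":{"type":"array","items":{"type":"object","properties":{"gripper":{"type":"number"},"offset":{"type":"array","items":{"type":"number"}},"rotation":{"type":"array","items":{"type":"number"}}}}},"newtons":{"type":"number"}},"required":["deltas"]}

```bash
ls; mkdir -p pics
python3 - <<'E'
from workcell import manip, imaging
import cv2,numpy as np
np.set_printoptions(precision=4,suppress=True)
print(manip.get_obs())
for n in("top","scene"):
    im=imaging.camera(n); cv2.imwrite(f"pics/{n}0.png",im)
    print(imaging.camera_model(n))
print(imaging.camera_model("wrist"))
E
```

```text
pics
{'clock': 0.0, 'joint_pos': array([ 1.3204,  0.3329, -0.0647,  1.461 ,  0.0216,  1.3499, -0.0885]), 'joint_velocities': array([ 0.0005,  0.0011,  0.0008,  0.0003, -0.001 , -0.001 , -0.0013]), 'tau': array([  0.0006, -62.544 ,   0.0494, -39.1616,   0.0162,   0.0097,
         0.    ]), 'position': array([ 0.1411, -0.6085,  0.2415]), 'ee_rot': array([ 0.9935,  0.1137, -0.0001, -0.0007]), 'ft_force': array([-0.2558,  0.3841,  0.021 ]), 'torque': array([ 0.0145,  0.0086, -0.0597]), 'grasp_force': 0.0, 'grip_width': 0.9987513095364339}
{'camera_matrix': array([[438.5606,   0.    , 279.4791],
       [  0.    , 438.5606, 211.8781],
       [  0.    ,   0.    ,   1.    ]]), 'world_to_cam': array([[ 0.0215, -0.9997,  0.0117, -0.0142],
       [ 0.9984,  0.0221,  0.0527, -0.5277],
       [-0.0529,  0.0106,  0.9985, -1.5654],
       [ 0.    ,  0.    ,  0.    ,  1.    ]])}
{'camera_matrix': array([[385.3768,   0.    , 285.2633],
       [  0.    , 385.3768, 210.3706],
       [  0.    ,   0.    ,   1.    ]]), 'world_to_cam': array([[ 0.4935,  0.8698, -0.0021, -0.2592],
       [-0.6501,  0.3704,  0.6635,  0.3141],
       [ 0.5778, -0.326 ,  0.7482, -1.3694],
       [ 0.    ,  0.    ,  0.    ,  1.    ]])}
{'camera_matrix': array([[340.692 ,   0.    , 281.8268],
       [  0.    , 340.692 , 214.4541],
       [  0.    ,   0.    ,   1.    ]]), 'hand_eye': array([[-0.0004,  0.9481,  0.318 ,  0.0817],
       [ 1.    ,  0.0008, -0.0009, -0.0013],
       [-0.0011,  0.318 , -0.9481, -0.1312],
       [ 0.    ,  0.    ,  0.    ,  1.    ]])}
```

View pics/top0.png

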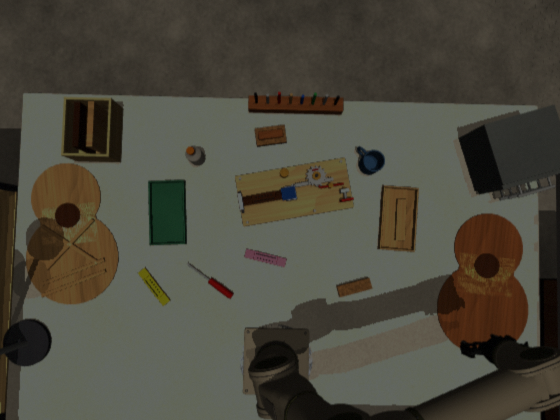

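View pics/scene0.png

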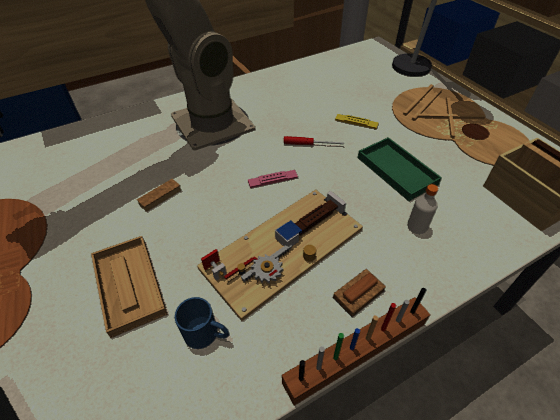

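The top view shows the jig board with corners at about (235,176), (346,157), (354,207) and (243,226). The paddle is near (346,192), the bridge near (262,197), and the green tray spans (149..186, 180..244). The scene view agrees: the tray is on the robot's left, the bin on its right, and the bridge look-alikes are pink and yellow.

```bash
cat > h.py <<'E'
import numpy as np, cv2
from workcell import manip, imaging
from scipy.spatial.transform import Rotation as R
np.set_printoptions(precision=4,suppress=True)
def cam(name,obs=None):
    m=imaging.camera_model(name); K=m["camera_matrix"]
    if name=="wrist":
        o=obs or manip.get_obs(); T=np.eye(4); T[:3,:3]=R.from_quat(o["ee_rot"]).as_matrix(); T[:3,3]=o["position"]
        W=np.linalg.inv(T@m["hand_eye"])
    else: W=m["world_to_cam"]
    return K,W
def proj(c,P):
    K,W=c; P=np.atleast_2d(P); q=P@W[:3,:3].T+W[:3,3]; q=q*[1,-1,-1]
    q=q@K.T; return q[:,:2]/q[:,2:]
def back(c,uv,z):
    K,W=c; uv=np.atleast_2d(uv); d=np.c_[uv,np.ones(len(uv))]@np.linalg.inv(K).T*[1,-1,-1]
    d=d@W[:3,:3]; o=-W[:3,:3].T@W[:3,3]; return o+d*((z-o[2])/d[:,2])[:,None]
def rigid(A,B): # 2D A->B: angle, t
    A=np.array(A,float);B=np.array(B,float)[:,:2]; a=A-A.mean(0); b=B-B.mean(0)
    th=np.arctan2((a[:,0]*b[:,1]-a[:,1]*b[:,0]).sum(),(a*b).sum()); c,s=np.cos(th),np.sin(th)
    M=np.array([[c,-s],[s,c]]); t=B.mean(0)-M@A.mean(0); return th,t,np.abs(A@M.T+t-B).max()
def totool(d,obs=None):
    o=obs or manip.get_obs(); return R.from_quat(o["ee_rot"]).inv().apply(d)
E
python3 - <<'E'
from h import *
print([x for x in dir(manip) if x[0]!='_'], manip.finger_overhang)
t=cam("top")
B=back(t,[[235,176],[346,157],[354,207],[243,226]],.018)
A=[[.0925,.2025],[.0925,-.2025],[-.0925,-.2025],[-.0925,.2025]]
th,tt,e=rigid(A,B); print("jig",np.degrees(th),tt,e)
M=np.array([[np.cos(th),-np.sin(th)],[np.sin(th),np.cos(th)]])
for n,p in dict(paddle=[-.062,-.195],bridge=[0,.092]).items(): print(n,M@p+tt)
T=back(t,[[149,181],[185,180],[187,244],[151,245]],.03)
th,tt,e=rigid([[.115,.0635],[.115,-.0635],[-.115,-.0635],[-.115,.0635]],T); print("tray",np.degrees(th),tt,e)
o=manip.get_obs(); print(R.from_quat(o["ee_rot"]).as_matrix())
E
```

```text
['MotionError', 'finger_overhang', 'get_obs'] 0.011
jig 10.896092910629672 [ 0.6027 -0.0556] 0.002292088024075156
paddle [ 0.5787 -0.2588]
bridge [0.5853 0.0347]
tray 3.5641211243698967 [0.5165 0.3936] 0.0018676627063250462
[[ 0.9742  0.2259 -0.0003]
 [ 0.2259 -0.9742  0.0012]
 [-0.0001 -0.0012 -1.    ]]
```

Emit:
jog_arm(
  deltas=[
    {"gripper": 0, "offset": [0.031, -0.0192, 0], "rotation": [0, 0, 0]},
    {"gripper": 0, "offset": [0.031, -0.0192, 0], "rotation": [0, 0, 0]},
    {"gripper": 0, "offset": [0.031, -0.0192, 0], "rotation": [0, 0, 0]},
    {"gripper": 0, "offset": [0.031, -0.0192, 0], "rotation": [0, 0, 0]},
    {"gripper": 0, "offset": [0.031, -0.0192, 0], "rotation": [0, 0, 0]},
    {"gripper": 0, "offset": [0.031, -0.0192, 0], "rotation": [0, 0, 0]},
    {"gripper": 0, "offset": [0.031, -0.0192, 0], "rotation": [0, 0, 0]},
    {"gripper": 0, "offset": [0.031, -0.0192, 0], "rotation": [0, 0, 0]},
    {"gripper": 0, "offset": [0.031, -0.0192, 0], "rotation": [0, 0, 0]},
    {"gripper": 0, "offset": [0.031, -0.0192, 0], "rotation": [0, 0, 0]},
    {"gripper": 0, "offset": [0.031, -0.0192, 0], "rotation": [0, 0, 0]},
    {"gripper": 0, "offset": [0.031, -0.0192, 0], "rotation": [0, 0, 0]},
    {"gripper": 0, "offset": [0.031, -0.0192, 0], "rotation": [0, 0, 0]},
    {"gripper": 0, "offset": [0.031, -0.0192, 0], "rotation": [0, 0, 2.16]},
    {"gripper": 0, "offset": [0, 0, 0], "rotation": [0, 0, 0]},
    {"gripper": 0, "offset": [0, 0, 0], "rotation": [0, 0, 0]},
  ],
)

```text
clock: 1.7
position: [0.5034, -0.2484, 0.2419]
ee_rot: [0.995, 0.096, -0.0, -0.0]
ft_force: [0.0, -0.4, 0.0]
grip_width: -0.004
grasp_force: 0.0
```

Run:
```python
from h import *
o=manip.get_obs(); im=imaging.camera("wrist"); np.save("o1.npy",o,allow_pickle=True)
cv2.imwrite("pics/w1.png",im); cv2.imwrite("pics/w1b.png",cv2.resize(im,None,fx=1.42,fy=1.42,interpolation=cv2.INTER_CUBIC))
print(o["clock"],o["position"],o["ee_rot"],o["grip_width"])
```

```text
1.7 [ 0.5034 -0.2484  0.2419] [ 0.9954  0.0959 -0.0004 -0.0002] -0.0035245542474145694
```

View pics/w1b.png

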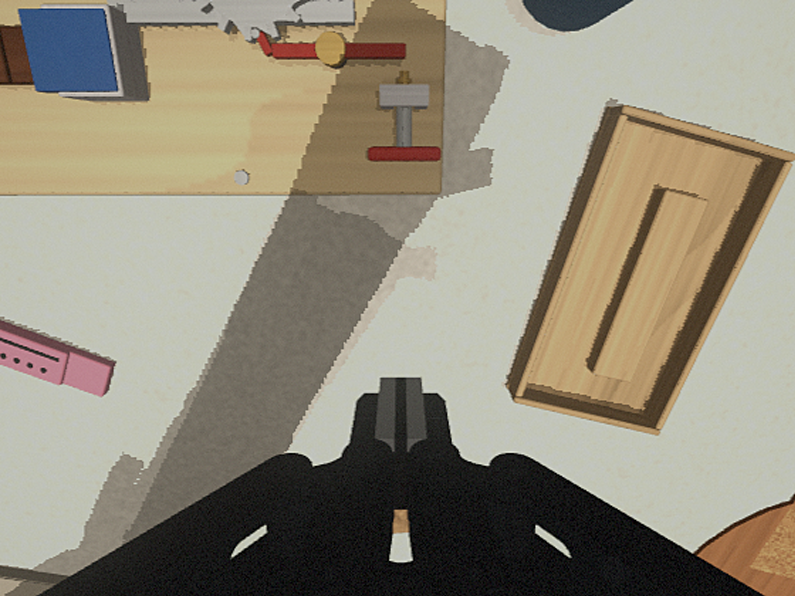

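The wrist view has the jig nearly aligned with the tool. The red paddle plate spans (368..440, 147..160) in the enlarged picture, the pawl lies at (265..405, 50), and the board corner is at (441,192).

Run:
```python
from h import *
o=np.load("o1.npy",allow_pickle=True).item(); c=cam("wrist",o)
s=lambda *p: np.array(p)/1.42
P=back(c,s([368,160],[440,160],[368,147],[440,147]),.07); print("paddle near L,R, far L,R",P)
print("corner",back(c,s([441,192],[0,195]),.018))
E=back(c,s([441,192],[0,195]),.018); d=E[1]-E[0]; th=np.arctan2(d[1],d[0])-np.pi/2; print("jig ang",np.degrees(th))
print("tool ang",np.degrees(R.from_quat(o["ee_rot"]).as_matrix()[1::-1,0]))
c0=P[:2].mean(0); print("rel to tool", totool(c0-o["position"],o), totool(E[0]-o["position"],o))
cx=E[0][:2]; M=np.array([[np.cos(th),-np.sin(th)],[np.sin(th),np.cos(th)]])
print("jig origin from corner",cx-M@[-.0925,-.2025],"paddle",cx+M@[.0305,.0075])
print("from paddle", c0[:2]-M@[-.062,-.195])
```

```text
paddle near L,R, far L,R [[ 0.5696 -0.2147  0.07  ]
 [ 0.5779 -0.2572  0.07  ]
 [ 0.5769 -0.2135  0.07  ]
 [ 0.5851 -0.2556  0.07  ]]
corner [[ 0.5555 -0.267   0.018 ]
 [ 0.4931  0.0439  0.018 ]]
jig ang 11.361908304412955
tool ang [10.9408 56.2415]
rel to tool [0.0716 0.0013 0.1718] [0.0478 0.0284 0.2238]
jig origin from corner [ 0.6063 -0.0503] paddle [ 0.584  -0.2537]
from paddle [ 0.5961 -0.0325]
```

Emit:
jog_arm(
  deltas=[
    {"gripper": 0, "offset": [0, 0.0013, 0.034], "rotation": [0, 0, -0.4]},
    {"gripper": 0, "offset": [0, 0, 0.04], "rotation": [0, 0, 0]},
    {"gripper": 0, "offset": [0, 0, 0.04], "rotation": [0, 0, 0]},
    {"gripper": 0, "offset": [0, 0, 0.04], "rotation": [0, 0, 0]},
    {"gripper": 0, "offset": [0, 0, 0.04], "rotation": [0, 0, 0]},
    {"gripper": 0, "offset": [0.02, 0, 0], "rotation": [0, 0, 0]},
    {"gripper": 0, "offset": [0.02, 0, 0], "rotation": [0, 0, 0]},
    {"gripper": 0, "offset": [0.01, 0, 0], "rotation": [0, 0, 0]},
    {"gripper": 0, "offset": [0, 0, 0], "rotation": [0, 0, 0]},
    {"gripper": 0, "offset": [0, 0, 0], "rotation": [0, 0, 0]},
    {"gripper": 0, "offset": [0, 0, 0], "rotation": [0, 0, 0]},
  ],
)

```text
clock: 2.85
position: [0.5515, -0.2414, 0.0484]
ee_rot: [0.995, 0.098, -0.0, 0.0]
ft_force: [0.2, -0.5, -0.2]
grip_width: 0.005
grasp_force: 0.0
```

```bash
cat > f.py <<'E'
from h import *
o=manip.get_obs(); m=R.from_quat(o["ee_rot"]).as_matrix()
print(o["clock"],o["position"],"ft tool",o["ft_force"]@m, "ang",np.degrees(np.arctan2(m[1,0],m[0,0])), "along jig x", o["position"][:2]@m[:2,0])
E
python3 f.py
```

```text
2.85 [ 0.5515 -0.2414  0.0484] ft tool [0.1211 0.5827 0.1776] ang 11.225949210131782 along jig x 0.49395690495813194
```

Emit:
jog_arm(
  deltas=[
    {"gripper": 0, "offset": [0.005, 0, 0]},
    {"gripper": 0, "offset": [0.004, 0, 0]},
    {"gripper": 0, "offset": [0, 0, 0]},
    {"gripper": 0, "offset": [0, 0, 0]},
  ],
)

```text
schema error: expected keys gripper, offset, rotation
```

Emit:
jog_arm(
  deltas=[
    {"gripper": 0, "offset": [0.002, 0, 0]},
    {"gripper": 0, "offset": [0, 0, 0]},
    {"gripper": 0, "offset": [0, 0, 0]},
  ],
)

```text
schema error: expected keys gripper, offset, rotation
```

Emit:
jog_arm(
  deltas=[
    {"gripper": 0, "offset": [0.002, 0, 0]},
    {"gripper": 0, "offset": [0, 0, 0]},
    {"gripper": 0, "offset": [0, 0, 0]},
  ],
)

```text
schema error: expected keys gripper, offset, rotation
```

```bash
python3 f.py
```

```text
2.85 [ 0.5515 -0.2414  0.0484] ft tool [0.1211 0.5827 0.1776] ang 11.225949210131782 along jig x 0.49395690495813194
```

Emit:
jog_arm(
  deltas=[
    {"gripper": 0, "offset": [0.005, 0, 0], "rotation": [0, 0, 0]},
    {"gripper": 0, "offset": [0.004, 0, 0], "rotation": [0, 0, 0]},
    {"gripper": 0, "offset": [0, 0, 0], "rotation": [0, 0, 0]},
    {"gripper": 0, "offset": [0, 0, 0], "rotation": [0, 0, 0]},
  ],
)

```text
clock: 3.25
position: [0.5614, -0.2386, 0.0483]
ee_rot: [0.995, 0.099, -0.0, 0.0]
ft_force: [-0.2, -0.5, 0.2]
grip_width: -0.002
grasp_force: 0.0
```

Emit:
jog_arm(
  deltas=[
    {"gripper": 0, "offset": [0.002, 0, 0], "rotation": [0, 0, 0]},
    {"gripper": 0, "offset": [0, 0, 0], "rotation": [0, 0, 0]},
    {"gripper": 0, "offset": [0, 0, 0], "rotation": [0, 0, 0]},
  ],
)

```text
clock: 3.55
position: [0.5632, -0.2384, 0.0483]
ee_rot: [0.995, 0.098, -0.0, 0.0]
ft_force: [-1.4, -0.5, 0.3]
grip_width: -0.004
grasp_force: 0.5
```

Emit:
jog_arm(
  deltas=[
    {"gripper": 0, "offset": [0.002, 0, 0], "rotation": [0, 0, 0]},
    {"gripper": 0, "offset": [0, 0, 0], "rotation": [0, 0, 0]},
    {"gripper": 0, "offset": [0, 0, 0], "rotation": [0, 0, 0]},
  ],
)

```text
clock: 3.85
position: [0.5652, -0.238, 0.0483]
ee_rot: [0.995, 0.098, -0.0, 0.0]
ft_force: [-0.5, 0.1, 0.4]
grip_width: 0.002
grasp_force: 0.6
```

```bash
python3 f.py
```

```text
3.85 [ 0.5652 -0.238   0.0483] ft tool [-0.437  -0.191  -0.3884] ang 11.290459719152663 along jig x 0.5077032682729995
```

Emit:
jog_arm(
  deltas=[
    {"gripper": 0, "offset": [0.0015, 0, 0], "rotation": [0, 0, 0]},
    {"gripper": 0, "offset": [0, 0, 0], "rotation": [0, 0, 0]},
    {"gripper": 0, "offset": [0, 0, 0], "rotation": [0, 0, 0]},
  ],
)

```text
clock: 4.15
position: [0.5668, -0.2376, 0.0483]
ee_rot: [0.995, 0.098, -0.0, 0.0]
ft_force: [-1.2, -1.3, -0.4]
grip_width: 0.004
grasp_force: 0.7
```

Emit:
jog_arm(
  deltas=[
    {"gripper": 0, "offset": [0.0015, 0, 0], "rotation": [0, 0, 0]},
    {"gripper": 0, "offset": [0, 0, 0], "rotation": [0, 0, 0]},
    {"gripper": 0, "offset": [0, 0, 0], "rotation": [0, 0, 0]},
  ],
)

```text
clock: 4.45
position: [0.5682, -0.2374, 0.0483]
ee_rot: [0.995, 0.098, -0.0, 0.0]
ft_force: [-1.3, -0.5, -0.8]
grip_width: -0.003
grasp_force: 0.7
```

Emit:
jog_arm(
  deltas=[
    {"gripper": 0, "offset": [0.0015, 0, 0], "rotation": [0, 0, 0]},
    {"gripper": 0, "offset": [0, 0, 0], "rotation": [0, 0, 0]},
    {"gripper": 0, "offset": [0, 0, 0], "rotation": [0, 0, 0]},
  ],
)

```text
clock: 4.75
position: [0.5697, -0.2371, 0.0483]
ee_rot: [0.995, 0.098, 0.0, 0.0]
ft_force: [-1.4, 0.2, -0.1]
grip_width: -0.003
grasp_force: 0.8
```

```bash
python3 f.py
```

```text
4.75 [ 0.5697 -0.2371  0.0483] ft tool [-1.2853 -0.462   0.1466] ang 11.29058740474525 along jig x 0.5122652205078128
```

Emit:
jog_arm(
  deltas=[
    {"gripper": 0, "offset": [0.0015, 0, 0], "rotation": [0, 0, 0]},
    {"gripper": 0, "offset": [0, 0, 0], "rotation": [0, 0, 0]},
    {"gripper": 0, "offset": [0, 0, 0], "rotation": [0, 0, 0]},
  ],
)

```text
clock: 5.05
position: [0.5705, -0.2369, 0.0483]
ee_rot: [0.995, 0.098, -0.001, -0.0]
ft_force: [-4.9, -0.2, 2.3]
grip_width: 0.002
grasp_force: 2.7
```

Emit:
jog_arm(
  deltas=[
    {"gripper": 0, "offset": [0.0015, 0, 0], "rotation": [0, 0, 0]},
    {"gripper": 0, "offset": [0, 0, 0], "rotation": [0, 0, 0]},
    {"gripper": 0, "offset": [0, 0, 0], "rotation": [0, 0, 0]},
  ],
)

```text
clock: 5.35
position: [0.5713, -0.2368, 0.0482]
ee_rot: [0.995, 0.098, -0.001, -0.0]
ft_force: [-7.5, 0.3, 4.7]
grip_width: -0.001
grasp_force: 4.3
```

Emit:
jog_arm(
  deltas=[
    {"gripper": 0, "offset": [0.0015, 0, 0], "rotation": [0, 0, 0]},
    {"gripper": 0, "offset": [0, 0, 0], "rotation": [0, 0, 0]},
    {"gripper": 0, "offset": [0, 0, 0], "rotation": [0, 0, 0]},
  ],
)

```text
clock: 5.65
position: [0.5729, -0.2365, 0.0482]
ee_rot: [0.995, 0.098, -0.001, -0.0]
ft_force: [-7.2, -1.0, 5.4]
grip_width: 0.001
grasp_force: 4.1
```

```bash
python3 f.py
```

```text
5.65 [ 0.5729 -0.2365  0.0482] ft tool [-7.2682 -0.4623 -5.3401] ang 11.260504930395411 along jig x 0.5156733775392308
```

Emit:
jog_arm(
  deltas=[
    {"gripper": 0, "offset": [0.001, 0, 0], "rotation": [0, 0, 0]},
    {"gripper": 0, "offset": [0, 0, 0], "rotation": [0, 0, 0]},
    {"gripper": 0, "offset": [0, 0, 0], "rotation": [0, 0, 0]},
  ],
)

```text
clock: 5.95
position: [0.5735, -0.2364, 0.0482]
ee_rot: [0.995, 0.098, -0.002, -0.0]
ft_force: [-9.7, 0.5, 6.6]
grip_width: 0.002
grasp_force: 4.9
```

Emit:
jog_arm(
  deltas=[
    {"gripper": 0, "offset": [0.001, 0, 0], "rotation": [0, 0, 0]},
    {"gripper": 0, "offset": [0, 0, 0], "rotation": [0, 0, 0]},
    {"gripper": 0, "offset": [0, 0, 0], "rotation": [0, 0, 0]},
  ],
)

```text
clock: 6.25
position: [0.5745, -0.2362, 0.0482]
ee_rot: [0.995, 0.098, -0.002, -0.0]
ft_force: [-10.0, -1.0, 6.2]
grip_width: -0.001
grasp_force: 4.9
```

```bash
python3 f.py
cat >> f.py <<'E'
import os
t=imaging.camera("scene"); w=imaging.camera("wrist")
print("clk",manip.get_obs()["clock"])
if os.path.exists("pics/st.png"):
    for n,a in(("st",t),("wr",w)):
        d=cv2.absdiff(a,cv2.imread(f"pics/{n}.png")).max(2)
        ys,xs=np.where(d>40); print(n,len(xs), (xs.min(),xs.max(),ys.min(),ys.max()) if len(xs) else "")
        if n=="st": print("  jaw area",(d[195:260,255:350]>30).sum())
cv2.imwrite("pics/st.png",t); cv2.imwrite("pics/wr.png",w)
E
python3 f.py
```

```text
6.25 [ 0.5745 -0.2362  0.0482] ft tool [-10.0032  -0.9424  -6.1571] ang 11.250525320867919 along jig x 0.5173590810610985
6.25 [ 0.5745 -0.2362  0.0482] ft tool [-10.0032  -0.9424  -6.1571] ang 11.250525320867919 along jig x 0.5173590810610985
clk 6.35
```

View pics/wr.png

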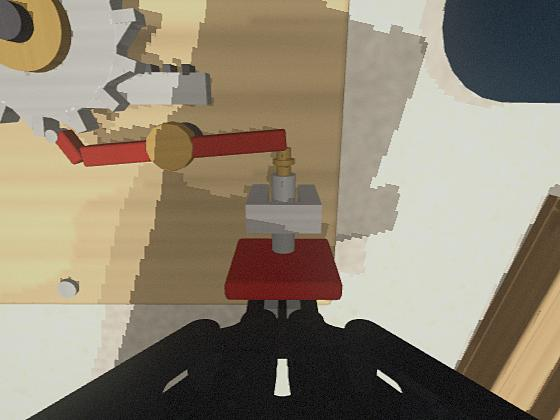

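The wrist view shows the paddle at (228..340, 240..298) and the brass screw against the pawl tail at (285,150). The pawl nose at (62,140) is leaving the wheel's teeth.

Emit:
jog_arm(
  deltas=[
    {"gripper": 0, "offset": [0.0006, 0, -0.0005], "rotation": [0, 0, 0]},
    {"gripper": 0, "offset": [0, 0, 0], "rotation": [0, 0, 0]},
    {"gripper": 0, "offset": [0, 0, 0], "rotation": [0, 0, 0]},
  ],
)

```text
clock: 6.65
position: [0.5746, -0.2362, 0.0482]
ee_rot: [0.995, 0.098, -0.002, -0.0]
ft_force: [-10.2, -0.6, 3.5]
grip_width: -0.002
grasp_force: 5.2
```

```bash
python3 f.py
```

```text
6.65 [ 0.5746 -0.2362  0.0482] ft tool [-10.0927  -1.4012  -3.4135] ang 11.24529355071752 along jig x 0.5175023703134054
clk 6.75
st 20 (np.int64(176), np.int64(250), np.int64(125), np.int64(316))
  jaw area 1
wr 653 (np.int64(1), np.int64(559), np.int64(0), np.int64(415))
```

Emit:
jog_arm(
  deltas=[
    {"gripper": 0, "offset": [0.001, 0, -0.0004], "rotation": [0, 0, 0]},
    {"gripper": 0, "offset": [0, 0, 0], "rotation": [0, 0, 0]},
    {"gripper": 0, "offset": [0, 0, 0], "rotation": [0, 0, 0]},
    {"gripper": 0, "offset": [0, 0, 0], "rotation": [0, 0, 0]},
  ],
)

```text
clock: 7.15
position: [0.5762, -0.2358, 0.0483]
ee_rot: [0.995, 0.098, -0.001, -0.0]
ft_force: [-5.5, -1.4, -2.7]
grip_width: 0.001
grasp_force: 2.4
```

```bash
python3 f.py
```

```text
7.15 [ 0.5762 -0.2358  0.0483] ft tool [-5.6393  0.2757  2.7526] ang 11.256724726345821 along jig x 0.5190992310869951
clk 7.25
st 283 (np.int64(145), np.int64(300), np.int64(98), np.int64(317))
  jaw area 44
wr 9861 (np.int64(0), np.int64(559), np.int64(0), np.int64(411))
```

Emit:
jog_arm(
  deltas=[
    {"gripper": 0, "offset": [0, 0, 0], "rotation": [0, 0, 0]},
    {"gripper": 0, "offset": [0, 0, 0], "rotation": [0, 0, 0]},
    {"gripper": 0, "offset": [0, 0, 0], "rotation": [0, 0, 0]},
    {"gripper": 0, "offset": [0, 0, 0], "rotation": [0, 0, 0]},
    {"gripper": 0, "offset": [0, 0, 0], "rotation": [0, 0, 0]},
  ],
)

```text
clock: 7.75
position: [0.576, -0.2358, 0.0484]
ee_rot: [0.995, 0.098, -0.002, -0.0]
ft_force: [-8.7, -0.4, -1.9]
grip_width: 0.001
grasp_force: 4.2
```

```bash
python3 f.py
```

```text
7.75 [ 0.576  -0.2358  0.0484] ft tool [-8.5827 -1.2826  1.9023] ang 11.258679684895302 along jig x 0.5188433125539353
clk 7.85
st 371 (np.int64(186), np.int64(302), np.int64(220), np.int64(288))
  jaw area 162
wr 7380 (np.int64(0), np.int64(559), np.int64(0), np.int64(411))
```

Emit:
jog_arm(
  deltas=[
    {"gripper": 0, "offset": [0, 0, 0], "rotation": [0, 0, 0]},
    {"gripper": 0, "offset": [0, 0, 0], "rotation": [0, 0, 0]},
    {"gripper": 0, "offset": [0, 0, 0], "rotation": [0, 0, 0]},
    {"gripper": 0, "offset": [0, 0, 0], "rotation": [0, 0, 0]},
    {"gripper": 0, "offset": [0, 0, 0], "rotation": [0, 0, 0]},
    {"gripper": 0, "offset": [0, 0, 0], "rotation": [0, 0, 0]},
    {"gripper": 0, "offset": [0, 0, 0], "rotation": [0, 0, 0]},
    {"gripper": 0, "offset": [0, 0, 0], "rotation": [0, 0, 0]},
    {"gripper": 0, "offset": [0, 0, 0], "rotation": [0, 0, 0]},
    {"gripper": 0, "offset": [0, 0, 0], "rotation": [0, 0, 0]},
    {"gripper": 0, "offset": [0, 0, 0], "rotation": [0, 0, 0]},
    {"gripper": 0, "offset": [0, 0, 0], "rotation": [0, 0, 0]},
  ],
)

```text
clock: 9.05
position: [0.576, -0.2358, 0.0485]
ee_rot: [0.995, 0.098, -0.002, -0.0]
ft_force: [-8.5, -0.7, -1.7]
grip_width: -0.001
grasp_force: 4.2
```

```bash
python3 f.py
```

```text
9.05 [ 0.576  -0.2358  0.0485] ft tool [-8.5009 -0.9364  1.6998] ang 11.259589796755131 along jig x 0.518873213120178
clk 9.15
st 290 (np.int64(161), np.int64(301), np.int64(130), np.int64(288))
  jaw area 258
wr 1877 (np.int64(0), np.int64(553), np.int64(0), np.int64(411))
```

Emit:
jog_arm(
  deltas=[
    {"gripper": 0, "offset": [0, 0, 0], "rotation": [0, 0, 0]},
    {"gripper": 0, "offset": [0, 0, 0], "rotation": [0, 0, 0]},
    {"gripper": 0, "offset": [0, 0, 0], "rotation": [0, 0, 0]},
    {"gripper": 0, "offset": [0, 0, 0], "rotation": [0, 0, 0]},
    {"gripper": 0, "offset": [0, 0, 0], "rotation": [0, 0, 0]},
    {"gripper": 0, "offset": [0, 0, 0], "rotation": [0, 0, 0]},
    {"gripper": 0, "offset": [0, 0, 0], "rotation": [0, 0, 0]},
    {"gripper": 0, "offset": [0, 0, 0], "rotation": [0, 0, 0]},
    {"gripper": 0, "offset": [0, 0, 0], "rotation": [0, 0, 0]},
    {"gripper": 0, "offset": [0, 0, 0], "rotation": [0, 0, 0]},
    {"gripper": 0, "offset": [0, 0, 0], "rotation": [0, 0, 0]},
    {"gripper": 0, "offset": [0, 0, 0], "rotation": [0, 0, 0]},
    {"gripper": 0, "offset": [0, 0, 0], "rotation": [0, 0, 0]},
    {"gripper": 0, "offset": [0, 0, 0], "rotation": [0, 0, 0]},
    {"gripper": 0, "offset": [0, 0, 0], "rotation": [0, 0, 0]},
  ],
)

```text
clock: 10.65
position: [0.576, -0.2358, 0.0484]
ee_rot: [0.995, 0.098, -0.002, -0.0]
ft_force: [-7.9, -1.6, -1.1]
grip_width: 0.004
grasp_force: 4.2
```

```bash
python3 f.py
```

```text
10.65 [ 0.576  -0.2358  0.0484] ft tool [-8.0903  0.0718  1.1513] ang 11.255422108305428 along jig x 0.518884557633037
clk 10.75
st 508 (np.int64(237), np.int64(298), np.int64(223), np.int64(288))
  jaw area 346
wr 4762 (np.int64(0), np.int64(272), np.int64(0), np.int64(218))
```

Emit:
jog_arm(
  deltas=[
    {"gripper": 0, "offset": [0, 0, 0], "rotation": [0, 0, 0]},
    {"gripper": 0, "offset": [0, 0, 0], "rotation": [0, 0, 0]},
    {"gripper": 0, "offset": [0, 0, 0], "rotation": [0, 0, 0]},
    {"gripper": 0, "offset": [0, 0, 0], "rotation": [0, 0, 0]},
    {"gripper": 0, "offset": [0, 0, 0], "rotation": [0, 0, 0]},
    {"gripper": 0, "offset": [0, 0, 0], "rotation": [0, 0, 0]},
    {"gripper": 0, "offset": [0, 0, 0], "rotation": [0, 0, 0]},
    {"gripper": 0, "offset": [0, 0, 0], "rotation": [0, 0, 0]},
    {"gripper": 0, "offset": [0, 0, 0], "rotation": [0, 0, 0]},
    {"gripper": 0, "offset": [0, 0, 0], "rotation": [0, 0, 0]},
  ],
)

```text
clock: 11.75
position: [0.5766, -0.2357, 0.0485]
ee_rot: [0.995, 0.098, -0.001, -0.0]
ft_force: [-5.7, -1.0, -3.4]
grip_width: -0.0
grasp_force: 2.7
```

```bash
python3 f.py
```

```text
11.75 [ 0.5766 -0.2357  0.0485] ft tool [-5.7452 -0.1105  3.4024] ang 11.26779403546432 along jig x 0.5194086300014786
clk 11.85
st 358 (np.int64(156), np.int64(295), np.int64(120), np.int64(310))
  jaw area 162
wr 8964 (np.int64(0), np.int64(559), np.int64(0), np.int64(411))
```

Emit:
jog_arm(
  deltas=[
    {"gripper": 0, "offset": [0, 0, 0], "rotation": [0, 0, 0]},
    {"gripper": 0, "offset": [0, 0, 0], "rotation": [0, 0, 0]},
    {"gripper": 0, "offset": [0, 0, 0], "rotation": [0, 0, 0]},
    {"gripper": 0, "offset": [0, 0, 0], "rotation": [0, 0, 0]},
    {"gripper": 0, "offset": [0, 0, 0], "rotation": [0, 0, 0]},
    {"gripper": 0, "offset": [0, 0, 0], "rotation": [0, 0, 0]},
  ],
)

```text
clock: 12.45
position: [0.5766, -0.2357, 0.0485]
ee_rot: [0.995, 0.098, -0.001, -0.0]
ft_force: [-5.5, -1.6, -3.7]
grip_width: -0.002
grasp_force: 2.7
```

```bash
python3 f.py
```

```text
12.45 [ 0.5766 -0.2357  0.0485] ft tool [-5.7249  0.5203  3.6767] ang 11.272099040106147 along jig x 0.5193790872261044
clk 12.55
st 0 
  jaw area 0
wr 92 (np.int64(12), np.int64(264), np.int64(8), np.int64(143))
```

Emit:
jog_arm(
  deltas=[
    {"gripper": 0, "offset": [0, 0, 0], "rotation": [0, 0, 0]},
    {"gripper": 0, "offset": [0, 0, 0], "rotation": [0, 0, 0]},
    {"gripper": 0, "offset": [0, 0, 0], "rotation": [0, 0, 0]},
    {"gripper": 0, "offset": [0, 0, 0], "rotation": [0, 0, 0]},
    {"gripper": 0, "offset": [0, 0, 0], "rotation": [0, 0, 0]},
  ],
)

```text
clock: 13.05
position: [0.5766, -0.2357, 0.0485]
ee_rot: [0.995, 0.098, -0.001, -0.0]
ft_force: [-5.7, -1.6, -3.3]
grip_width: 0.001
grasp_force: 2.7
```

```bash
python3 f.py
python3 - <<'E'
import cv2,numpy as np
a=cv2.imread("pics/scene0.png")[170:300,190:380]; b=cv2.imread("pics/st.png")[170:300,190:380]
cv2.imwrite("pics/cmp.png",cv2.resize(np.hstack([a,b]),None,fx=2.1,fy=2.1,interpolation=cv2.INTER_CUBIC))
E
```

```text
13.05 [ 0.5766 -0.2357  0.0485] ft tool [-5.9376  0.4992  3.3286] ang 11.269892219061582 along jig x 0.5193885952706555
clk 13.15
st 0 
  jaw area 0
wr 66 (np.int64(29), np.int64(557), np.int64(8), np.int64(362))
```

View pics/cmp.png

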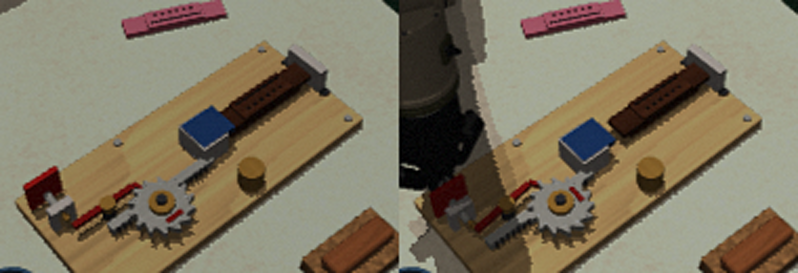

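The comparison shows the jaw backed off, with a clear gap to the bridge. The wheel's red mark has gone round from (178,215) to (577,190), about 1.5 rad, and nothing moves any more. I'll let go of the paddle now.

Emit:
jog_arm(
  deltas=[
    {"gripper": 0, "offset": [-0.008, 0, 0], "rotation": [0, 0, 0]},
    {"gripper": 0, "offset": [-0.012, 0, 0], "rotation": [0, 0, 0]},
    {"gripper": 0, "offset": [-0.015, 0, 0], "rotation": [0, 0, 0]},
    {"gripper": 0, "offset": [0, 0, -0.04], "rotation": [0, 0, 0]},
    {"gripper": 0, "offset": [0, 0, -0.04], "rotation": [0, 0, 0]},
    {"gripper": 0, "offset": [0, 0, -0.04], "rotation": [0, 0, 0]},
    {"gripper": 0, "offset": [0, 0, -0.04], "rotation": [0, 0, 0]},
    {"gripper": 1, "offset": [0.011, -0.036, 0], "rotation": [0, 0, 0]},
    {"gripper": 1, "offset": [0.011, -0.036, 0], "rotation": [0, 0, 0]},
    {"gripper": 1, "offset": [0.011, -0.036, 0], "rotation": [0, 0, 0]},
    {"gripper": 1, "offset": [0.011, -0.036, 0], "rotation": [0, 0, 0]},
    {"gripper": 1, "offset": [0.011, -0.036, 0], "rotation": [0, 0, 0]},
    {"gripper": 1, "offset": [0.011, -0.036, 0], "rotation": [0, 0, 0]},
    {"gripper": 1, "offset": [0.011, -0.036, 0], "rotation": [0, 0, 0]},
    {"gripper": 1, "offset": [0.011, -0.036, 0], "rotation": [0, 0, 0]},
    {"gripper": 1, "offset": [0, 0, 0], "rotation": [0, 0, 0]},
  ],
)

```text
clock: 14.75
position: [0.5727, 0.0639, 0.2101]
ee_rot: [0.995, 0.102, 0.001, -0.001]
ft_force: [0.5, 0.8, -1.4]
grip_width: 0.998
grasp_force: 0.0
```

Emit:
jog_arm(
  deltas=[
    {"gripper": 1, "offset": [0, 0, 0], "rotation": [0, 0, 8.2]},
    {"gripper": 1, "offset": [0, 0, 0], "rotation": [0, 0, 8.2]},
    {"gripper": 1, "offset": [0, 0, 0], "rotation": [0, 0, 8.2]},
    {"gripper": 1, "offset": [0, 0, 0], "rotation": [0, 0, 8.2]},
    {"gripper": 1, "offset": [0, 0, 0], "rotation": [0, 0, 8.2]},
    {"gripper": 1, "offset": [0, 0, 0], "rotation": [0, 0, 8.2]},
    {"gripper": 1, "offset": [0, 0, 0], "rotation": [0, 0, 8.2]},
    {"gripper": 1, "offset": [0, 0, 0], "rotation": [0, 0, 8.2]},
    {"gripper": 1, "offset": [0, 0, 0], "rotation": [0, 0, 8.2]},
    {"gripper": 1, "offset": [0, 0, 0], "rotation": [0, 0, 8.1]},
    {"gripper": 1, "offset": [0, 0, 0], "rotation": [0, 0, 8.1]},
    {"gripper": 1, "offset": [0, 0, 0], "rotation": [0, 0, 0]},
    {"gripper": 1, "offset": [0, 0, 0], "rotation": [0, 0, 0]},
  ],
)

```text
clock: 16.05
position: [0.5688, 0.0551, 0.1885]
ee_rot: [0.887, -0.461, -0.019, 0.013]
ft_force: [-0.6, 0.6, 0.2]
grip_width: 1.0
grasp_force: 0.0
```

Run:
```python
from h import *
o=manip.get_obs(); im=imaging.camera("wrist"); np.save("o2.npy",o,allow_pickle=True)
cv2.imwrite("pics/w2.png",cv2.resize(im,None,fx=1.42,fy=1.42,interpolation=cv2.INTER_CUBIC))
print(o["clock"],o["position"],o["ee_rot"],o["grip_width"],o["joint_pos"],o["ft_force"])
```

```text
16.05 [0.5688 0.0551 0.1885] [ 0.887  -0.4613 -0.0186  0.0129] 0.9995518495239774 [-0.5591  0.2959  0.4635  1.6623 -0.1365  1.2614 -2.5953] [-0.604   0.6174  0.1533]
```

View pics/w2.png

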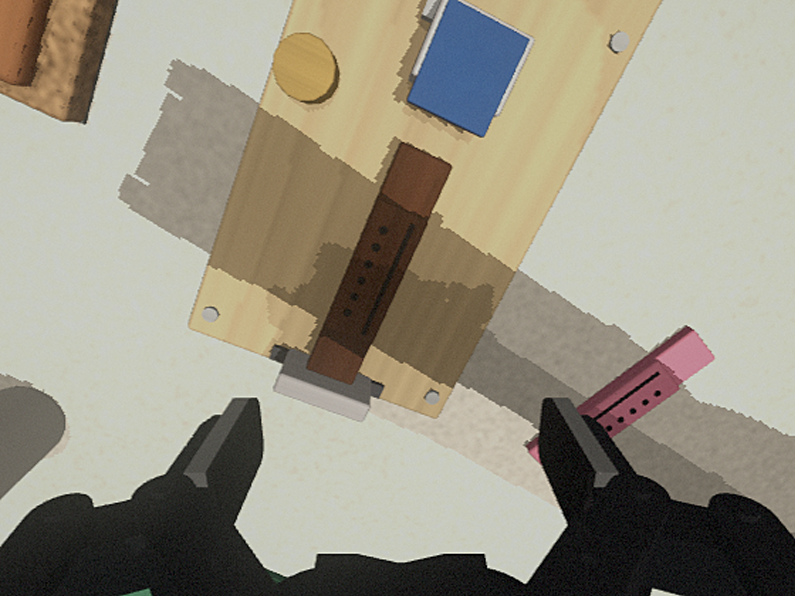

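The wrist view shows the bridge with end corners at (402,142), (451,167), (354,383) and (308,369). The jaw lip edge runs (408,104)-(486,136), well clear of the bridge. Joint 7 reached its limit, so I'll turn the other way.

Run:
```python
from h import *
o=np.load("o2.npy",allow_pickle=True).item(); c=cam("wrist",o)
s=lambda *p: np.array(p)/1.42
B=back(c,s([402,142],[451,167],[354,383],[308,369]),.042); print(B)
# bridge x ~ jig +x; end toward jaw is y -.075
th,t,e=rigid([[.016,-.075],[-.016,-.075],[-.016,.075],[.016,.075]],B); print("bridge",np.degrees(th),t,e)
J=back(c,s([408,104],[486,136]),.0495); print("jaw lip",J, "gap", (B[:2].mean(0)-J.mean(0)))
R0=R.from_quat(o["ee_rot"])
for ang in (th+np.pi/2,):
    Rt=R.from_matrix(np.array([[np.cos(ang),np.sin(ang),0],[np.sin(ang),-np.cos(ang),0],[0,0,-1]]))
    m=R0.as_matrix(); a0=np.degrees(np.arctan2(m[1,0],m[0,0])); print("tool ang",a0,"target",np.degrees(ang))
    # level first
    a=np.radians(a0); Rl=R.from_matrix(np.array([[np.cos(a),np.sin(a),0],[np.sin(a),-np.cos(a),0],[0,0,-1]]))
    print("level rotvec", np.degrees((R0.inv()*Rl).as_rotvec()))
```

```text
[[ 0.6082 -0.0124  0.042 ]
 [ 0.5784 -0.0172  0.042 ]
 [ 0.5492  0.125   0.042 ]
 [ 0.5787  0.1328  0.042 ]]
bridge 11.575915587403571 [0.5786 0.0571] 0.0024168697741160858
jaw lip [[ 0.6166 -0.0292  0.0495]
 [ 0.5739 -0.0402  0.0495]] gap [-0.002   0.0199 -0.0075]
tool ang -54.97613462149212 target 101.57591558740357
level rotvec [2.2936 1.2099 0.0242]
```

Emit:
jog_arm(
  deltas=[
    {"gripper": 1, "offset": [0, 0, 0], "rotation": [0, 0, -8]},
    {"gripper": 1, "offset": [0, 0, 0], "rotation": [0, 0, -8]},
    {"gripper": 1, "offset": [0, 0, 0], "rotation": [0, 0, -8]},
    {"gripper": 1, "offset": [0, 0, 0], "rotation": [0, 0, -8]},
    {"gripper": 1, "offset": [0, 0, 0], "rotation": [0, 0, -8]},
    {"gripper": 1, "offset": [0, 0, 0], "rotation": [0, 0, -8]},
    {"gripper": 1, "offset": [0, 0, 0], "rotation": [0, 0, -8]},
    {"gripper": 1, "offset": [0, 0, 0], "rotation": [0, 0, -8]},
    {"gripper": 1, "offset": [0, 0, 0], "rotation": [0, 0, -8]},
    {"gripper": 1, "offset": [0, 0, 0], "rotation": [0, 0, -8]},
    {"gripper": 1, "offset": [0, 0, 0], "rotation": [0, 0, -8]},
    {"gripper": 1, "offset": [0, 0, 0], "rotation": [0, 0, -8]},
    {"gripper": 1, "offset": [0, 0, 0], "rotation": [0, 0, -8]},
    {"gripper": 1, "offset": [0, 0, 0], "rotation": [0, 0, -8]},
    {"gripper": 1, "offset": [0, 0, 0], "rotation": [0, 0, -8]},
    {"gripper": 1, "offset": [0, 0, 0], "rotation": [0, 0, -8]},
    {"gripper": 1, "offset": [0, 0, 0], "rotation": [0, 0, -8]},
    {"gripper": 1, "offset": [0, 0, 0], "rotation": [0, 0, -8]},
    {"gripper": 1, "offset": [0, 0, 0], "rotation": [0, 0, -8]},
    {"gripper": 1, "offset": [0, 0, 0], "rotation": [0, 0, -4.5]},
  ],
)

```text
clock: 18.1
position: [0.5691, 0.0535, 0.1891]
ee_rot: [0.631, 0.775, -0.016, -0.016]
ft_force: [-0.5, 0.4, 0.9]
grip_width: 1.0
grasp_force: 0.0
```

```bash
cat > g.py <<'E'
from h import *
import sys
x,y,z,ang=map(float,sys.argv[1:5]); a=np.radians(ang)
o=manip.get_obs(); R0=R.from_quat(o["ee_rot"])
Rt=R.from_matrix(np.array([[np.cos(a),np.sin(a),0],[np.sin(a),-np.cos(a),0],[0,0,-1]]))
m=R0.as_matrix()
print(o["clock"],o["position"],"ang",np.degrees(np.arctan2(m[1,0],m[0,0])),"j",o["joint_pos"])
d=np.array([x,y,z])-o["position"]
print("rotvec",np.degrees((R0.inv()*Rt).as_rotvec()),"offset now axes",R0.inv().apply(d),"offset in target axes",Rt.inv().apply(d))
E
python3 g.py .5786 .0571 .0415 101.5
```

```text
18.1 [0.5691 0.0535 0.1891] ang 101.6680288969073 j [-0.2551  0.2793  0.0996  1.6455 -0.0316  1.2625  0.0553]
rotvec [-2.5243 -0.2641  0.1739] offset now axes [0.0009 0.0165 0.147 ] offset in target axes [0.0016 0.01   0.1476]
```

Emit:
jog_arm(
  deltas=[
    {"gripper": 1, "offset": [0, 0, 0], "rotation": [-2.52, -0.26, 0.17]},
    {"gripper": 1, "offset": [0.0016, 0.01, 0.03], "rotation": [0, 0, 0]},
    {"gripper": 1, "offset": [0, 0, 0.04], "rotation": [0, 0, 0]},
    {"gripper": 1, "offset": [0, 0, 0], "rotation": [0, 0, 0]},
    {"gripper": 1, "offset": [0, 0, 0], "rotation": [0, 0, 0]},
  ],
)

```text
clock: 18.6
position: [0.5783, 0.0569, 0.1192]
ee_rot: [0.635, 0.772, -0.001, -0.0]
ft_force: [0.9, -0.2, 0.4]
grip_width: 1.001
grasp_force: 0.0
```

```bash
python3 g.py .5786 .0571 .0415 101.5
python3 - <<'E'
from h import *
o=manip.get_obs(); im=imaging.camera("wrist"); np.save("o3.npy",o,allow_pickle=True)
cv2.imwrite("pics/w3.png",im)
E
```

```text
18.6 [0.5783 0.0569 0.1192] ang 101.15598840056309 j [-0.2587  0.3342  0.0979  1.7302 -0.0358  1.0809  0.0454]
rotvec [-0.1128  0.0251 -0.344 ] offset now axes [0.0002 0.0005 0.0777] offset in target axes [0.0001 0.0003 0.0777]
```

View pics/w3.png

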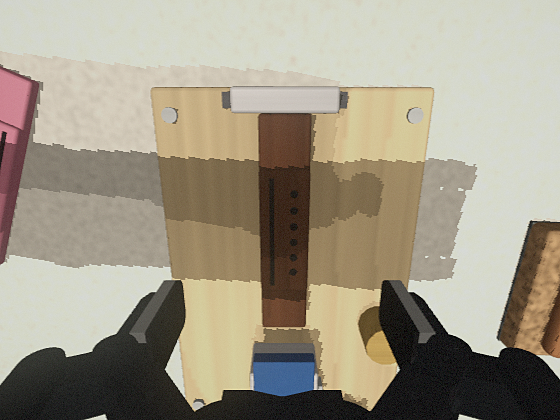

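The wrist view shows the bridge upright at columns 259..311, rows 113..327. The fingers straddle it, and the brass weight is near (382,335).

Run:
```python
from h import *
o=np.load("o3.npy",allow_pickle=True).item(); c=cam("wrist",o)
f=lambda uv,z: print(uv, totool(back(c,uv,z)-o["position"],o)*1000)
f([[259,114],[311,114],[306,327],[263,327]],.042)
f([[285,172],[285,290],[259,225],[311,225]],.046)
f([[365,310],[382,303],[395,320]],.048)
```

```text
[[259, 114], [311, 114], [306, 327], [263, 327]] [[ 75.2312 -13.5721  77.1836]
 [ 75.2202  16.9576  77.1235]
 [-73.3023  17.3284  77.1887]
 [-73.3285 -13.9113  77.2501]]
[[285, 172], [285, 290], [259, 225], [311, 225]] [[ 41.5518   1.7441  73.1684]
 [-40.235    1.9529  73.2042]
 [  7.2035 -14.8056  73.2161]
 [  7.2102  18.4646  73.1507]]
[[365, 310], [382, 303], [395, 320]] [[-54.7858  57.3432  71.1017]
 [-49.1732  68.5788  71.0771]
 [-62.9264  78.9565  71.0628]]
```

Emit:
jog_arm(
  deltas=[
    {"gripper": 1, "offset": [0.001, 0.0018, 0.04], "rotation": [0, 0, 0]},
    {"gripper": 1, "offset": [0, 0, 0.0372], "rotation": [0, 0, 0]},
    {"gripper": 1, "offset": [0, 0, 0], "rotation": [0, 0, 0]},
    {"gripper": 0.2, "offset": [0, 0, 0], "rotation": [0, 0, 0]},
    {"gripper": 0.2, "offset": [0, 0, 0], "rotation": [0, 0, 0]},
    {"gripper": 0.2, "offset": [0, 0, 0], "rotation": [0, 0, 0]},
    {"gripper": 0.2, "offset": [0, 0, 0], "rotation": [0, 0, 0]},
    {"gripper": 0.2, "offset": [0, 0, 0], "rotation": [0, 0, 0]},
    {"gripper": 0.2, "offset": [0, 0, 0], "rotation": [0, 0, 0]},
    {"gripper": 0.2, "offset": [0, 0, 0], "rotation": [0, 0, 0]},
    {"gripper": 0.2, "offset": [0, 0, 0], "rotation": [0, 0, 0]},
  ],
  newtons=40,
)

```text
clock: 19.75
position: [0.5809, 0.0589, 0.043]
ee_rot: [0.635, 0.773, -0.0, 0.001]
ft_force: [-0.7, 0.0, 8.2]
grip_width: 0.365
grasp_force: 40.5
```

Emit:
jog_arm(
  deltas=[
    {"gripper": 0.2, "offset": [0, 0, -0.002], "rotation": [0, 0, 0]},
    {"gripper": 0.2, "offset": [0, 0, -0.004], "rotation": [0, 0, 0]},
    {"gripper": 0.2, "offset": [0, 0, -0.01], "rotation": [0, 0, 0]},
    {"gripper": 0.2, "offset": [0, 0, -0.014], "rotation": [0, 0, 0]},
    {"gripper": 0.2, "offset": [0, 0, -0.02], "rotation": [0, 0, 0]},
    {"gripper": 0.2, "offset": [0, 0, -0.02], "rotation": [0, 0, 0]},
    {"gripper": 0.2, "offset": [0, 0, -0.02], "rotation": [0, 0, 0]},
    {"gripper": 0.2, "offset": [0, 0, -0.02], "rotation": [0, 0, 0]},
    {"gripper": 0.2, "offset": [0, 0, 0], "rotation": [0, 0, 0]},
    {"gripper": 0.2, "offset": [0, 0, 0], "rotation": [0, 0, 0]},
  ],
)

```text
clock: 20.75
position: [0.5801, 0.0589, 0.1518]
ee_rot: [0.635, 0.773, -0.001, 0.0]
ft_force: [-0.7, -0.1, -0.9]
grip_width: 0.364
grasp_force: 39.7
```

```bash
python3 g.py .5165 .3936 .15 3.56
python3 - <<'E'
from h import *
o=manip.get_obs(); print(o["grip_width"],o["grasp_force"],o["ft_force"]); np.save("o4.npy",o,allow_pickle=True)
im=imaging.camera("wrist"); cv2.imwrite("pics/w4.png",im)
E
```

```text
20.75 [0.5801 0.0589 0.1518] ang 101.18173365041469 j [-0.2687  0.3046  0.1057  1.6952 -0.0332  1.1443  0.0411]
rotvec [ 0.0389  0.0909 97.6217] offset now axes [0.3407 0.0025 0.0013] offset in target axes [-0.0427 -0.338   0.0018]
0.36372207184124106 39.69906806945801 [-0.6917 -0.14   -0.9245]
```

View pics/w4.png

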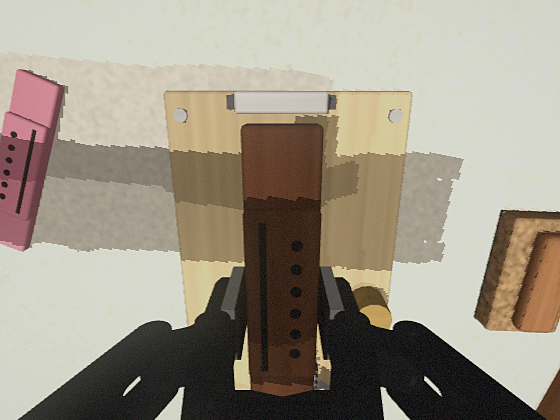

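The wrist view shows the bridge held between the fingers, level and clear of the jig. Its end is at row 123, columns 242..322.

Emit:
jog_arm(
  deltas=[
    {"gripper": 0.2, "offset": [0.02, 0, 0], "rotation": [0, 0, 0]},
    {"gripper": 0.2, "offset": [0.034, 0, 0], "rotation": [0, 0, 0]},
    {"gripper": 0.2, "offset": [0.034, 0, 0], "rotation": [0, 0, 0]},
    {"gripper": 0.2, "offset": [0.034, 0, 0], "rotation": [0, 0, 0]},
    {"gripper": 0.2, "offset": [0.034, 0, 0], "rotation": [0, 0, 0]},
    {"gripper": 0.2, "offset": [0.034, 0, 0], "rotation": [0, 0, 0]},
    {"gripper": 0.2, "offset": [0.034, 0, 0], "rotation": [0, 0, 0]},
    {"gripper": 0.2, "offset": [0.034, 0, 0], "rotation": [0, 0, 0]},
    {"gripper": 0.2, "offset": [0.034, 0, 0], "rotation": [0, 0, 0]},
    {"gripper": 0.2, "offset": [0.034, 0, 0], "rotation": [0, 0, 0]},
    {"gripper": 0.2, "offset": [0.014, 0.002, 0], "rotation": [0, 0, 0]},
  ],
)

```text
clock: 21.9
position: [0.5133, 0.3964, 0.1492]
ee_rot: [0.633, 0.774, -0.002, -0.001]
ft_force: [-1.1, 1.0, -1.2]
grip_width: 0.363
grasp_force: 39.7
```

Emit:
jog_arm(
  deltas=[
    {"gripper": 0.2, "offset": [0, 0, 0], "rotation": [0, 0, -6.9]},
    {"gripper": 0.2, "offset": [0, 0, 0], "rotation": [0, 0, -6.9]},
    {"gripper": 0.2, "offset": [0, 0, 0], "rotation": [0, 0, -6.9]},
    {"gripper": 0.2, "offset": [0, 0, 0], "rotation": [0, 0, -6.9]},
    {"gripper": 0.2, "offset": [0, 0, 0], "rotation": [0, 0, -6.9]},
    {"gripper": 0.2, "offset": [0, 0, 0], "rotation": [0, 0, -6.9]},
    {"gripper": 0.2, "offset": [0, 0, 0], "rotation": [0, 0, -6.9]},
    {"gripper": 0.2, "offset": [0, 0, 0], "rotation": [0, 0, -6.9]},
    {"gripper": 0.2, "offset": [0, 0, 0], "rotation": [0, 0, -6.9]},
    {"gripper": 0.2, "offset": [0, 0, 0], "rotation": [0, 0, -6.9]},
    {"gripper": 0.2, "offset": [0, 0, 0], "rotation": [0, 0, -6.9]},
    {"gripper": 0.2, "offset": [0, 0, 0], "rotation": [0, 0, -6.5]},
    {"gripper": 0.2, "offset": [0, 0, 0], "rotation": [0, 0, 0]},
    {"gripper": 0.2, "offset": [0, 0, 0], "rotation": [0, 0, 0]},
  ],
)

```text
clock: 23.3
position: [0.516, 0.392, 0.1499]
ee_rot: [-0.029, 1.0, -0.001, -0.001]
ft_force: [0.7, 0.9, -0.9]
grip_width: 0.364
grasp_force: 39.7
```

```bash
python3 g.py .5165 .3936 .15 183.56
python3 - <<'E'
from h import *
o=manip.get_obs(); print(o["grip_width"],o["grasp_force"],o["ft_force"]); np.save("o5.npy",o,allow_pickle=True)
im=imaging.camera("wrist"); cv2.imwrite("pics/w5.png",im)
E
```

```text
23.3 [0.516  0.392  0.1499] ang -176.6483514706834 j [-0.5046  0.4622 -0.2879  1.4929  0.136   1.2098  0.8169]
rotvec [-0.1395 -0.1486 -0.2082] offset now axes [-0.0005  0.0015 -0.0001] offset in target axes [-0.0006  0.0015 -0.0001]
0.36360407790838667 39.71295207738876 [ 0.6953  0.8559 -0.8952]
```

View pics/w5.png

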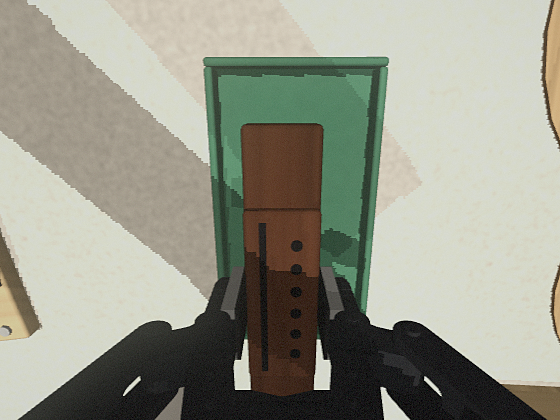

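The wrist view shows the bridge parallel to the green tray and over it. The tray's near-end rim corners are at (204,62) and (388,62), and its sides lie at columns 213..372 further down.

Run:
```python
from h import *
o=np.load("o5.npy",allow_pickle=True).item(); c=cam("wrist",o)
f=lambda uv,z: print(totool(back(c,uv,z)-o["position"],o)*1000)
f([[204,58],[389,58],[218,265],[369,265]],.03)
f([[242,124],[322,124]],.15)
```

```text
[[109.1208 -51.5011 120.3299]
 [109.0209  73.2434 120.0252]
 [-45.8154 -51.2959 119.9281]
 [-45.649   72.2164 119.6271]]
[[ 73.7598 -13.7369   0.1454]
 [ 73.7538  16.1347   0.0725]]
```

Emit:
jog_arm(
  deltas=[
    {"gripper": 0.2, "offset": [-0.004, 0.01, 0.005], "rotation": [-0.14, -0.15, -0.2]},
    {"gripper": 0.2, "offset": [0, 0, 0.03], "rotation": [0, 0, 0]},
    {"gripper": 0.2, "offset": [0, 0, 0.03], "rotation": [0, 0, 0]},
    {"gripper": 0.2, "offset": [0, 0, 0.03], "rotation": [0, 0, 0]},
    {"gripper": 0.2, "offset": [0, 0, 0.02], "rotation": [0, 0, 0]},
    {"gripper": 0.2, "offset": [0, 0, 0.01], "rotation": [0, 0, 0]},
    {"gripper": 0.2, "offset": [0, 0, 0.004], "rotation": [0, 0, 0]},
    {"gripper": 0.2, "offset": [0, 0, 0], "rotation": [0, 0, 0]},
    {"gripper": 0.2, "offset": [0, 0, 0], "rotation": [0, 0, 0]},
  ],
)

```text
clock: 24.25
position: [0.52, 0.4038, 0.0228]
ee_rot: [-0.033, 0.999, 0.001, 0.001]
ft_force: [0.5, -0.6, 0.4]
grip_width: 0.365
grasp_force: 39.7
```

Emit:
jog_arm(
  deltas=[
    {"gripper": 0.2, "offset": [0, 0, 0.001], "rotation": [0, 0, 0]},
    {"gripper": 0.2, "offset": [0, 0, 0.001], "rotation": [0, 0, 0]},
    {"gripper": 0.2, "offset": [0, 0, 0], "rotation": [0, 0, 0]},
    {"gripper": 0.2, "offset": [0, 0, 0], "rotation": [0, 0, 0]},
  ],
)

```text
clock: 24.65
position: [0.5195, 0.4031, 0.0198]
ee_rot: [-0.033, 0.999, 0.0, 0.001]
ft_force: [0.6, 0.0, -0.8]
grip_width: 0.363
grasp_force: 39.7
```

Emit:
jog_arm(
  deltas=[
    {"gripper": 0.2, "offset": [0, 0, 0.001], "rotation": [0, 0, 0]},
    {"gripper": 0.2, "offset": [0, 0, 0], "rotation": [0, 0, 0]},
    {"gripper": 0.2, "offset": [0, 0, 0], "rotation": [0, 0, 0]},
  ],
)

```text
clock: 24.95
position: [0.5194, 0.4031, 0.0185]
ee_rot: [-0.033, 0.999, 0.0, 0.0]
ft_force: [0.2, 0.6, -0.6]
grip_width: 0.366
grasp_force: 39.7
```

Emit:
jog_arm(
  deltas=[
    {"gripper": 0.2, "offset": [0, 0, 0.001], "rotation": [0, 0, 0]},
    {"gripper": 0.2, "offset": [0, 0, 0], "rotation": [0, 0, 0]},
    {"gripper": 0.2, "offset": [0, 0, 0], "rotation": [0, 0, 0]},
  ],
)

```text
clock: 25.25
position: [0.5194, 0.4031, 0.0176]
ee_rot: [-0.033, 0.999, 0.0, 0.0]
ft_force: [-0.0, 0.4, -0.1]
grip_width: 0.365
grasp_force: 39.7
```

Emit:
jog_arm(
  deltas=[
    {"gripper": 0.2, "offset": [0, 0, 0.0006], "rotation": [0, 0, 0]},
    {"gripper": 0.2, "offset": [0, 0, 0], "rotation": [0, 0, 0]},
    {"gripper": 0.2, "offset": [0, 0, 0], "rotation": [0, 0, 0]},
  ],
)

```text
clock: 25.55
position: [0.5195, 0.4032, 0.0171]
ee_rot: [-0.033, 0.999, 0.0, 0.001]
ft_force: [-0.9, 0.6, 0.4]
grip_width: 0.363
grasp_force: 39.8
```

Emit:
jog_arm(
  deltas=[
    {"gripper": 0.2, "offset": [0, 0, 0.0004], "rotation": [0, 0, 0]},
    {"gripper": 0.2, "offset": [0, 0, 0], "rotation": [0, 0, 0]},
    {"gripper": 0.2, "offset": [0, 0, 0], "rotation": [0, 0, 0]},
  ],
)

```text
clock: 25.85
position: [0.5195, 0.4032, 0.017]
ee_rot: [-0.033, 0.999, 0.0, 0.001]
ft_force: [-1.9, -1.6, 5.2]
grip_width: 0.358
grasp_force: 40.4
```

Emit:
jog_arm(
  deltas=[
    {"gripper": 0.42, "offset": [0, 0, 0], "rotation": [0, 0, 0]},
    {"gripper": 0.5, "offset": [0, 0, 0], "rotation": [0, 0, 0]},
    {"gripper": 0.6, "offset": [0, 0, 0], "rotation": [0, 0, 0]},
    {"gripper": 0.6, "offset": [0, 0, 0], "rotation": [0, 0, 0]},
    {"gripper": 0.6, "offset": [0, 0, 0], "rotation": [0, 0, 0]},
    {"gripper": 0.6, "offset": [0, 0, -0.005], "rotation": [0, 0, 0]},
    {"gripper": 0.6, "offset": [0, 0, -0.02], "rotation": [0, 0, 0]},
    {"gripper": 0.6, "offset": [0, 0, -0.04], "rotation": [0, 0, 0]},
    {"gripper": 0.6, "offset": [0, 0, -0.04], "rotation": [0, 0, 0]},
    {"gripper": 0.6, "offset": [0, 0, -0.04], "rotation": [0, 0, 0]},
    {"gripper": 0.6, "offset": [0, 0, 0], "rotation": [0, 0, 0]},
    {"gripper": 0.6, "offset": [0, 0, 0], "rotation": [0, 0, 0]},
  ],
)

```text
clock: 27.05
position: [0.5197, 0.4034, 0.163]
ee_rot: [-0.033, 0.999, 0.001, 0.001]
ft_force: [-0.6, -0.6, -0.4]
grip_width: 0.606
grasp_force: 0.0
```

Run:
```python
from h import *
im=imaging.camera("wrist"); s=imaging.camera("scene")
cv2.imwrite("pics/w6.png",cv2.resize(np.hstack([im,s]),(800,300),interpolation=cv2.INTER_AREA))
```

```text
(no output)
```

View pics/w6.png

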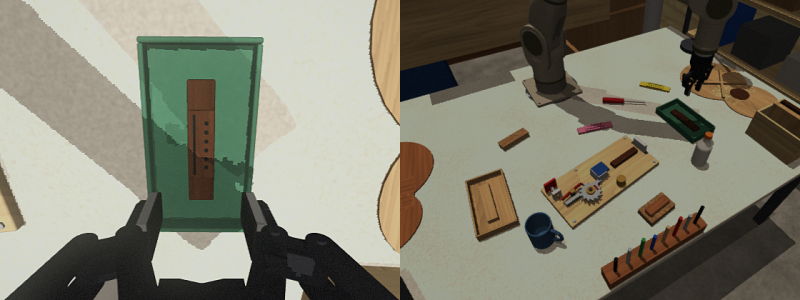

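The left half shows the bridge lying flat in the tray, right way up with its slot and holes visible, at (202,140). The right half shows the jig, weight and other items in place, and the gripper clear.

```bash
python3 -c "
from workcell import workorder
print(workorder.hand_in())"
```

```text
the job is handed in; nothing more can be done
None
```

The job is handed in: I pressed the paddle gently (about 10 N along the press) and held it until the jaw stopped, fully back. I then let go and laid the bridge flat, right way up, in the green tray at about 27 s, with nothing else visibly disturbed; no verdict came back.

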